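Cap the bare ports of a fume-extraction manifold

TASK

Close off the three bare ports of the fume-extraction manifold: put on each one the blanking cap (the cups with a black knob) that fits its spigot, and press it fully home, so that its rim sits flat on the flange all round. Leave the two loose open hose cuffs where they are.

Things in the scene. Friction and masses are not known exactly. Their poses are not given: they have to be found in the camera images.
- cap_small_mid (a point): Small blanking cap: a tapered bare-metal cup, open rim down, black round knob on its closed top. Rim 42 mm outside, 36 mm inside; closed top 32 mm outside. Cup 39 mm high; knob on the axis 19 mm across, 24 mm high (39 to 63 mm above the rim), flat-topped. About 90 g. The point is on the axis, half-way up: 31.5 mm above the rim and below the knob's top; z up.
- cap_medium_mid (a point): Medium blanking cap: a tapered bare-metal cup, open rim down, black round knob on its closed top. Rim 54 mm outside, 48 mm inside; closed top 44 mm outside. Cup 39 mm high; knob on the axis 19 mm across, 24 mm high (39 to 63 mm above the rim), flat-topped. About 90 g. The point is on the axis, half-way up: 31.5 mm above the rim and below the knob's top; z up.
- cap_large_mid (a point): Large blanking cap: a tapered bare-metal cup, open rim down, black round knob on its closed top. Rim 66 mm outside, 60 mm inside; closed top 56 mm outside. Cup 39 mm high; knob on the axis 19 mm across, 24 mm high (39 to 63 mm above the rim), flat-topped. About 90 g. The point is on the axis, half-way up: 31.5 mm above the rim and below the knob's top; z up.
- port_small_seat (a point): Small bare port, fixed on the manifold: an 86 mm square flange with an upright hollow tapered spigot, 34 mm across at the flange, 24 mm at its open top, 34 mm high, two black rubber lips round it 7 and 25 mm up. The point is the centre of the spigot's foot on the flange's upper face, 64 mm above the bench; z up, y along the row of ports. Capped fully home, the cap's rim is on this face.
- port_medium_seat (a point): Medium bare port, fixed on the manifold: an 86 mm square flange with an upright hollow tapered spigot, 46 mm across at the flange, 36 mm at its open top, 34 mm high, two black rubber lips round it 7 and 25 mm up. The point is the centre of the spigot's foot on the flange's upper face, 64 mm above the bench; z up, y along the row of ports. Capped fully home, the cap's rim is on this face.
- port_large_seat (a point): Large bare port, fixed on the manifold: an 86 mm square flange with an upright hollow tapered spigot, 58 mm across at the flange, 48 mm at its open top, 34 mm high, two black rubber lips round it 7 and 25 mm up. The point is the centre of the spigot's foot on the flange's upper face, 64 mm above the bench; z up, y along the row of ports. Capped fully home, the cap's rim is on this face.
- manifold: Grey sheet-metal box, 110 x 420 x 60 mm, three bare ports on top 100 mm apart along its y, sizes in any order; origin on the bench under the middle one. The fourth port (left end) wears its cuff, no part of the job. A cap let go on a spigot centres itself and rests on the rubber 6 to 9 mm high; 5 to 16 N straight down bring it home, where friction holds it.
- cuff_narrow_mid (a point): A loose hose cuff (narrow): a plain tapered metal sleeve, open right through, no knob, 48 mm outside at the foot, 38 mm at the top, 43 mm high. Not a cap. The point is on its axis, half-way up (21.5 mm).
- cuff_wide_mid (a point): A loose hose cuff (wide): a plain tapered metal sleeve, open right through, no knob, 63 mm outside at the foot, 53 mm at the top, 43 mm high. Not a cap. The point is on its axis, half-way up (21.5 mm).
Not all that is in view belongs to the job. What is shaped like the part that bears cap_medium_mid but orange is not meant.

How it is judged (in metres and radians):
At the end, for the whole second after the job is handed in: Each cap stands on the port of its own size, its axis within 4 mm of the spigot's and within 0.06 rad of upright, pressed home to within 3 mm of the flange, released and at rest (horizontal distance between cap_small_mid and port_small_seat below 0.004 m and z of cap_small_mid in the frame of port_small_seat between 0.0285 and 0.0345 m and angle between each of cap_small_mid, cap_medium_mid, cap_large_mid's own z axis and vertical below 0.06 rad and linear speed of each of cap_small, cap_medium, cap_large below 0.01 m/s and horizontal distance between cap_medium_mid and port_medium_seat below 0.004 m and z of cap_medium_mid in the frame of port_medium_seat between 0.0285 and 0.0345 m and horizontal distance between cap_large_mid and port_large_seat below 0.004 m and z of cap_large_mid in the frame of port_large_seat between 0.0285 and 0.0345 m); the robot touches nothing.
It fails at once if the narrow hose cuff is moved more than 25 mm (distance of cuff_narrow_mid from where it was at the start of the episode above 0.025 m).
It fails at once if the wide hose cuff is moved more than 25 mm (distance of cuff_wide_mid from where it was at the start of the episode above 0.025 m).
It also fails if it takes over 104 s, if anything falls off the work surface, if the arm or the gripper's body presses on something with over 40 N, if the wrist force passes 120 N, or if a joint passes its speed limit or range.

ROBOT

A 6-joint arm with a two-finger parallel gripper is mounted at the origin on the work surface; the furniture and walls round the work are solid. World frame = base frame: x ahead of the robot, y to its left, z up, the work surface at z = 0. Lengths are in mm, angles in rad, forces in N, time in s.
With the tool pointing down it reaches from about 350 to 875 mm from the base axis. Payload 4.2 kg.
Tool frame: the origin (TCP) lies at the very end of the fingers, on their centre line; the grasp point (between the pads) lies 19 mm behind it (bot.grip_depth is the distance from the TCP to the grasp point, in mm); z points along the fingers, y is the line along which they close (so a half turn about z gives the same grasp; the last joint's range is limited). The gripper opens to 85 mm and grips with 20 to 120 N. Pads are 22 mm wide; open, the fingers measure 114 mm over their backs; the gripper's body (76 mm by 85 mm) begins 54 mm behind the grasp point. The pads swing forward as they close: fully open they stand 13 mm farther back than shut.
Start: joints at [1.361, 0.385, 0.008, 0, -1.194, -0.259], TCP at [282.351, 557.563, 231.312] pointing down, gripper open.
Joint ranges: [-3.14, 3.14], [-1.21, 2.06], [-1.07, 1.41], [-3.16, 2.05], [-2.99, -0.16], [-3.1, 3.1]. Speed limits (rad/s): [2.79, 2.79, 3.14, 3.14, 3.14, 3.14].

INTERFACE

Orientations are given as a rotation vector (axis times angle).
In Python, from bench import bot gives the robot as it stands. Calls block until the motion is done:
- bot.reach(position, orientation): joint-space move of the TCP to a pose.
- bot.movel(position, rotation=None, v=150, f_stop=None): straight line of the TCP; rotation=None keeps the orientation; v is the mean speed in mm/s. With f_stop (N) it stops when the force on the tool has changed by that much, and returns True; else False.
- bot.move_joints(angles): joint-space move.
- bot.ungrasp() and bot.grab(f_grip=None): open the fingers fully, or close them until they stop; f_grip is the grip in N (None keeps the last).
- bot.pause(seconds).
- bot.solve_ik(position, orientation): joint angles nearest the present ones, or None.
- bot.get_state(): the state.
- bot.read_camera(name): name is "side" or "top" or "wrist"; returns (picture, depth): 480x640x3 uint8, red, green, blue; 480x640 float32, mm along the optical axis (not along the pixel's ray), 0 where there is no reading.
- bot.camera_params(name): a dict with "fx", "fy", "cx", "cy" (pixels), "R" (3x3) and "t" (3): a world point X has camera coordinates R X + t; the wrist camera has in their place "tool_from_camera" (4x4, takes a point from camera to tool coordinates, whose origin is the TCP and whose axes are the flange's). Camera axes: x right, y down, z forward; pixel columns grow to the right and rows downward; lengths in mm; the calibration is good to about 2 mm. The wrist camera is an equidistant fisheye: a pixel r from the principal point sees the ray r / f radians off the axis. A picture is of the moment at which its call begins: read the wrist's pose just before it. camera_params takes no time and is no camera call.
A pose or a line that the arm cannot do raises bot.MotionError and nothing moves.
- bot.hand_in(): hands the job in; it is judged then, once.
The state is a dict: "t": time; "joint_pos": joint angles; "joint_velocities": joint speeds; "tau": joint torques, N m; "tcp_pos": TCP position; "ee_rot": TCP orientation; "force": force on the tool from outside, world axes, zero at the start; "wrist_torque": the same for the moment, N m; "width": finger opening in mm; "gripper_force": force on a finger pad.
Only numpy, scipy, OpenCV 4.12 (cv2) and the standard library are available. Lean on these libraries where they do the work, as an engineer would, in place of code of your own. Each camera call takes 0.05 s, during which the arm holds its last target. There are 200 camera calls.

## Working session

There is one attempt and no reset: what is moved stays moved. The work goes in short steps, each a Python script; the robot and the scene stay as the last script left them, time stands still between calls to the robot, and variables do not carry over. Pictures are saved under pics/ and viewed, at most 14 in all, crops included, and the job is handed in when it is done.

```bash
mkdir -p pics; ls; python3 - <<'E'
from bench import bot
import cv2,numpy as np
for n in("top","side"):
    p,d=bot.read_camera(n); cv2.imwrite(f"pics/{n}0.png",p[:,:,::-1]); np.savez(f"{n}0.npz",p=p,d=d)
    print(n,bot.camera_params(n))
print(bot.camera_params("wrist"),bot.get_state())
E
```

```text
pics
top {'fx': 543.1142818384693, 'fy': 543.1142818384693, 'cx': 319.8409905224267, 'cy': 236.9294712182947, 'R': array([[ 0.00277311, -0.99996995,  0.00723983],
       [-0.98331354, -0.0040437 , -0.18187392],
       [ 0.18189773, -0.00661467, -0.98329521]]), 't': array([-16.49275514, 569.89128172, 966.25537123])}
side {'fx': 574.9611582733685, 'fy': 574.9611582733685, 'cx': 319.53892561628163, 'cy': 243.69880986274828, 'R': array([[ 0.8524085 , -0.52229519,  0.02464714],
       [-0.23702332, -0.42798919, -0.87214976],
       [ 0.46606833,  0.73758592, -0.48861777]]), 't': array([-443.69336128,  200.91638221, 1034.58461003])}
{'fx': 371.64829954431775, 'fy': 371.64829954431775, 'cx': 323.3915608230922, 'cy': 234.79238085275614, 'tool_from_camera': array([[-1.41629793e-03, -9.46845835e-01, -3.21684564e-01,
         8.28686679e+01],
       [ 9.99998899e-01, -1.19864330e-03, -8.74664143e-04,
         1.28663083e-01],
       [ 4.42587053e-04, -3.21685448e-01,  9.46846490e-01,
        -1.41412723e+02],
       [ 0.00000000e+00,  0.00000000e+00,  0.00000000e+00,
         1.00000000e+00]])} {'t': 0.1, 'joint_pos': array([ 1.36057731e+00,  3.85489701e-01,  6.74247749e-03, -4.29125252e-04,
       -1.19401835e+00, -2.58615086e-01]), 'joint_velocities': array([ 0.00045945, -0.00109617,  0.00223448,  0.00323023, -0.00178576,
       -0.00111398]), 'tau': array([-8.16124520e-04, -3.93316591e+01,  1.88931227e+01,  4.19801071e+00,
       -2.60310764e-03,  7.80131245e-06]), 'tcp_pos': array([282.14335901, 557.09281456, 230.3179614 ]), 'ee_rot': array([ 3.05368783e+00, -7.29498784e-01, -5.51166569e-04]), 'force': array([-0.46205629, -0.27870665,  0.28063968]), 'wrist_torque': array([-0.02642431,  0.01552889,  0.04598015]), 'gripper_force': 0.0, 'width': 85.40905162272051}
```

View pics/top0.png

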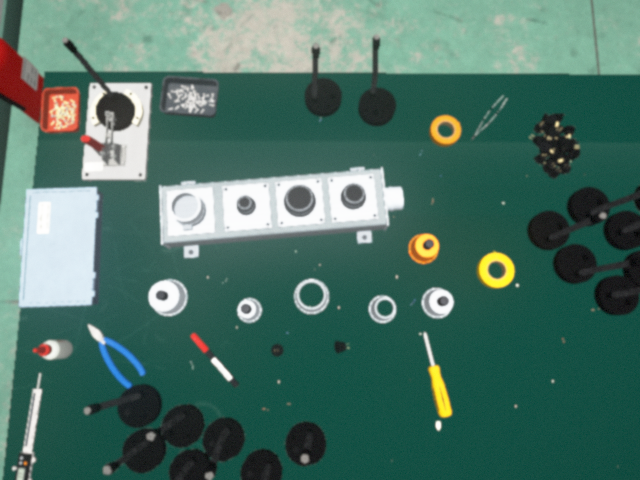

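View pics/side0.png

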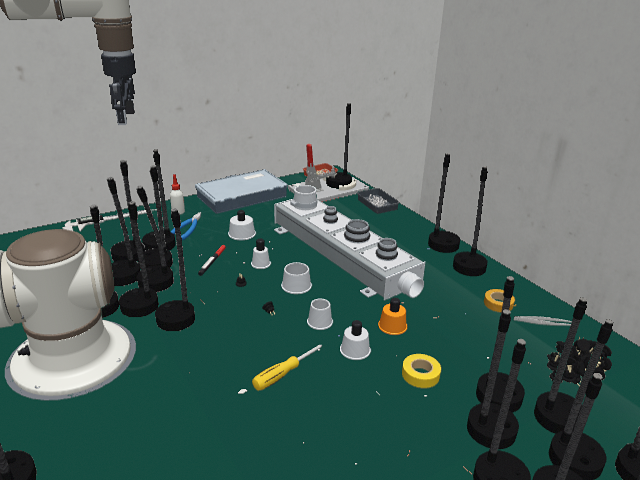

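The top view shows the large cap at (165,297), small cap (249,310) and medium cap (437,302). The wide cuff is at (312,296), the narrow cuff at (382,308), and the orange decoy at (424,248). The ports, left to right, are the cuffed one (187,207), small (246,204), large (300,200) and medium (353,195). In the side view the knobs are near (241,216), (260,244) and (357,327), and the spigots near (330,212), (357,230) and (386,245). I'll triangulate these next.

```bash
cat > h.py <<'E'
from bench import bot
import cv2,numpy as np
from scipy.spatial.transform import Rotation as Ro
def blob(p,seed,r=16,th=75):
    u,v=seed; w=p[v-r:v+r+1,u-r:u+r+1].max(2)
    n,l,s,c=cv2.connectedComponentsWithStats((w<th).astype(np.uint8))
    i=min((k for k in range(1,n) if s[k,4]>8),key=lambda k:np.hypot(*(c[k]-r)))
    return c[i]+[u-r,v-r],s[i]
def ray(n,px):
    K=bot.camera_params(n);d=K["R"].T@[(px[0]-K["cx"])/K["fx"],(px[1]-K["cy"])/K["fy"],1]
    return -K["R"].T@K["t"],d/np.linalg.norm(d)
def wray(px,pos,rot):
    K=bot.camera_params("wrist");T=K["tool_from_camera"];a=np.array([px[0]-K["cx"],px[1]-K["cy"]])/K["fx"]
    th=np.hypot(*a);s=np.sin(th)/th;R=Ro.from_rotvec(rot).as_matrix()
    return pos+R@T[:3,3],R@T[:3,:3]@[a[0]*s,a[1]*s,np.cos(th)]
def wproj(X,pos,rot):
    K=bot.camera_params("wrist");T=K["tool_from_camera"];R=Ro.from_rotvec(rot).as_matrix()
    c=T[:3,:3].T@(R.T@(np.asarray(X)-pos)-T[:3,3]);th=np.arctan2(np.hypot(c[0],c[1]),c[2])
    return np.array([K["cx"],K["cy"]])+K["fx"]*th*c[:2]/np.hypot(c[0],c[1])
def cross(rays):
    A=sum(np.eye(3)-np.outer(d,d) for o,d in rays);b=sum((np.eye(3)-np.outer(d,d))@o for o,d in rays)
    X=np.linalg.solve(A,b);return X,[np.linalg.norm(np.cross(X-o,d)) for o,d in rays]
def plane(r,z): o,d=r; return o+d*(z-o[2])/d[2]
E
python3 - <<'E'
from h import *
t=np.load("top0.npz");s=np.load("side0.npz")
np.set_printoptions(precision=1,suppress=True)
S={"capL":((163,296),(241,216)),"capS":((249,309),(260,244)),"capM":((433,301),(357,327)),"pS":((246,204),(330,212)),"pL":((300,200),(357,230)),"pM":((353,195),(386,245)),"orange":((427,244),(394,303))}
for k,(a,b) in S.items():
    if k[0]=="c":
        ca,sa=blob(t["p"],a);cb,sb=blob(s["p"],b);print(sa,sb,end=' ')
    else: ca,cb=a,b
    X,e=cross([ray("top",ca),ray("side",cb)]);print(k,ca,cb,X,e[0])
for k,a in {"wide":(312,296),"narrow":(382,308)}.items(): print(k,plane(ray("top",a),21))
for k,a,z in (("rod",(68,44),0),("rodbl",(88,410),250),("br",(306,458),200)): print(k,plane(ray("top",a),z))
E
```

```text
[16 14  4  5  9] [  0   1  33  32 279] capL [164.8 296. ] [240.9 213.6] [457.1 268.1  59.5] 1.0723814570572063Traceback (most recent call last):
  File "<stdin>", line 7, in <module>
  File "h.py", line 7, in blob
    i=min((k for k in range(1,n) if s[k,4]>8),key=lambda k:np.hypot(*(c[k]-r)))
ValueError: min() iterable argument is empty
```

```bash
python3 - <<'E'
from h import *
t=np.load("top0.npz");s=np.load("side0.npz")
np.set_printoptions(precision=1,suppress=True)
S={"capL":((163,296),(241,216)),"capS":((249,309),(260,244)),"capM":((433,301),(357,327)),"pS":((246,204),(330,212)),"pL":((300,200),(357,230)),"pM":((353,195),(386,245)),"orange":((427,244),(394,303))}
for k,(a,b) in S.items():
    X,e=cross([ray("top",a),ray("side",b)]);print(k,X,e[0])
for k,a in {"wide":(312,296),"narrow":(382,308)}.items(): print(k,plane(ray("top",a),21))
# stand rods: top/side tips
R=Ro.from_matrix(np.c_[[-1,0,0],[0,1,0],[0,0,-1]]).as_rotvec();print(R)
for p in [(480,270,240),(480,0,240),(620,0,240),(450,120,240)]:
    for rz in (0,np.pi/2,np.pi,-np.pi/2):
        r=(Ro.from_euler('z',rz)*Ro.from_rotvec([np.pi,0,0])).as_rotvec();print(p,round(rz,2),bot.solve_ik(p,r))
a=cv2.resize(t["p"][170:330,140:460,::-1],None,fx=2.5,fy=2.5,interpolation=3);cv2.imwrite("pics/tc.png",a)
E
```

```text
capL [458.5 273.6  50.2] 0.21405495912125166
capS [433.9 114.9  55.3] 1.5109511424323672
capM [ 455.6 -227.5   41.7] 4.477276809135012
pS [622.9 121.3  88.4] 1.1341800730485747
pL [632.6  22.7  83.1] 0.6794860545538904
pM [640.7 -74.4  89.7] 0.8136442639235354
orange [ 556.6 -214.8   53.4] 0.5849821624235211
wide [461.8  -0.2  21. ]
narrow [ 439.6 -132.6   21. ]
[0.  3.1 0. ]
(480, 270, 240) 0 [ 0.8  0.3 -0.2  0.  -1.2  0.8]
(480, 270, 240) 1.57 [ 0.8  0.3 -0.2  0.  -1.2  2.3]
(480, 270, 240) 3.14 [ 0.8  0.3 -0.2  0.  -1.2 -2.4]
(480, 270, 240) -1.57 [ 0.8  0.3 -0.2  0.  -1.2 -0.8]
(480, 0, 240) 0 [ 0.3  0.1 -0.3  0.  -1.1  1.2]
(480, 0, 240) 1.57 [ 0.3  0.1 -0.3  0.  -1.1  2.8]
(480, 0, 240) 3.14 [ 0.3  0.1 -0.3 -0.  -1.1 -1.9]
(480, 0, 240) -1.57 [ 0.3  0.1 -0.3  0.  -1.1 -0.3]
(620, 0, 240) 0 [ 0.3  0.4  0.   0.  -1.2  1.3]
(620, 0, 240) 1.57 [ 0.3  0.4  0.   0.  -1.2  2.9]
(620, 0, 240) 3.14 [ 0.3  0.4  0.  -0.  -1.2 -1.8]
(620, 0, 240) -1.57 [ 0.3  0.4  0.   0.  -1.2 -0.3]
(450, 120, 240) 0 [ 0.6  0.1 -0.4  0.  -1.1  1. ]
(450, 120, 240) 1.57 [ 0.6  0.1 -0.4  0.  -1.1  2.5]
(450, 120, 240) 3.14 [ 0.6  0.1 -0.4  0.  -1.1 -2.2]
(450, 120, 240) -1.57 [ 0.6  0.1 -0.4  0.  -1.1 -0.6]
```

View pics/tc.png

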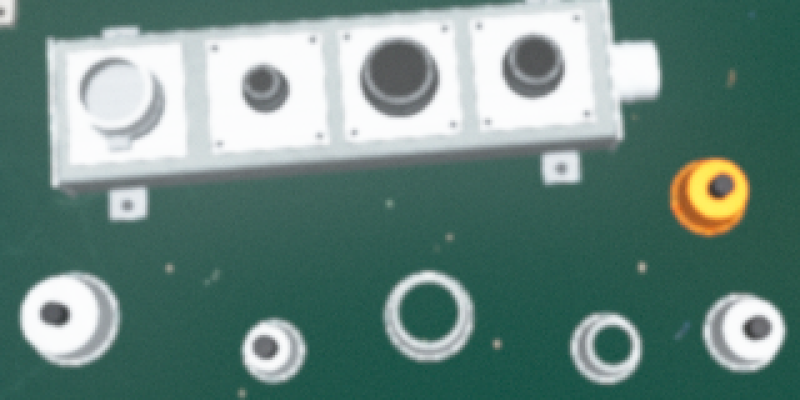

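The crop puts the knobs at full-frame pixels L (162,296), S (246,309) and M (443,301). The spigot tops are S (245,202), L (300,201) and M (354,193). Next I'll check the rod heights and take wrist views over the caps.

```bash
cat >> h.py <<'E'
def rz(a): return (Ro.from_euler('z',a)*Ro.from_rotvec([np.pi,0,0])).as_rotvec()
RV=rz(-np.pi/2)
def shot(name):
    st=bot.get_state();p,d=bot.read_camera("wrist")
    np.savez(name,p=p,d=d,pos=st["tcp_pos"],rot=st["ee_rot"]);cv2.imwrite(f"pics/{name}.png",p[:,:,::-1]);return p,d,st
E
python3 - <<'E'
from h import *
np.set_printoptions(precision=1,suppress=True)
print(cross([ray("top",(306,458)),ray("side",(177,213))]), cross([ray("top",(68,44)),ray("side",(349,104))]))
print([plane(ray("top",p),63) for p in((162,296),(246,309),(443,301))],[plane(ray("top",p),98) for p in((245,202),(300,201),(354,193))])
for n,p in dict(wL=(455,271,210),wS=(430,118,210),wM=(450,-242,210)).items():
    bot.reach(p,RV); im,d,st=shot(n)
    print(n,st["t"],st["tcp_pos"])
a=[np.load(n+".npz")["p"][:,:,::-1] for n in("wL","wS","wM")]
cv2.imwrite("pics/w3.png",cv2.resize(np.hstack([x[:, 100:540] for x in a]),(800,291),interpolation=cv2.INTER_AREA))
E
```

```text
(array([216.5,   5. , 232.1]), [np.float64(1.6690051840451243), np.float64(1.6690051840450137)]) (array([846.6, 390.2, 252.5]), [np.float64(1.3423707293535334), np.float64(1.342370729353774)])
[array([457.8, 271.7,  63. ]), array([434.8, 118.8,  63. ]), array([ 450.4, -238.8,   63. ])] [array([625.2, 121.4,  98. ]), array([627.5,  21.9,  98. ]), array([643. , -76.1,  98. ])]
wL 1.3667 [455.  271.9 210.2]
wS 2.0833 [430.3 118.3 210.4]
wM 3.4833 [ 450.5 -241.2  209.9]
```

View pics/w3.png

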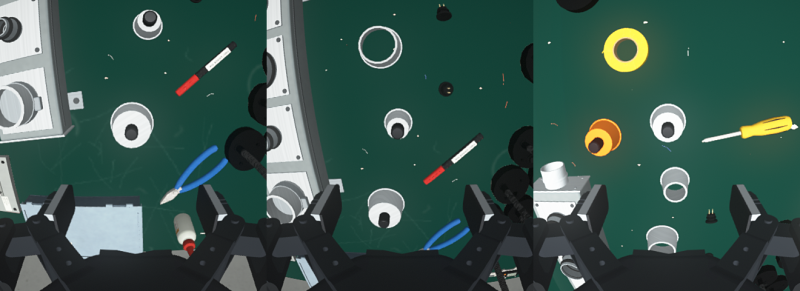

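The wrist views show the large, small and medium cap knobs near full-frame (316,228), (318,215) and (322,212). Next I'll locate the knobs and take overhead shots of the ports.

```bash
cat > m.py <<'E'
from h import *
np.set_printoptions(precision=1,suppress=True)
for n,X,t in (("wL",(457.8,271.7,52),(162,296)),("wS",(434.8,118.8,52),(246,309)),("wM",(450.4,-238.8,52),(443,301))):
    f=np.load(n+".npz");s=wproj(X,f["pos"],f["rot"])
    c,st=blob(f["p"],s.astype(int),30,85)
    r=wray(c,f["pos"],f["rot"]);print(n,s,c,st,plane(r,52),cross([r,ray("top",t)]))
E
python3 m.py; python3 - <<'E'
from h import *
for n,p in dict(pM=(643,7,220),pL=(630,105,220),pS=(624,200,220)).items():
    bot.reach(p,RV); im,d,st=shot(n); print(n,st["t"],st["tcp_pos"],wproj((p[0],p[1]-83,98),st["tcp_pos"],st["ee_rot"]))
a=[np.load(n+".npz")["p"][:,:,::-1] for n in("pM","pL","pS")]
cv2.imwrite("pics/p3.png",cv2.resize(np.hstack([x[:330, 100:540] for x in a]),(800,200),interpolation=cv2.INTER_AREA))
E
```

```text
wL [320.3 213.1] [316.5 217.7] [ 16  22  22  26 437] [461.1 275.7  52. ] (array([461.8, 287.5,   9.2]), [np.float64(0.6128219589327843), np.float64(0.6128219589326777)])
wS [318.3 213.8] [318.6 220.4] [   0    0   61   61 2356] [434.6 124.5  52. ] (array([434.2, 117. ,  77.3]), [np.float64(0.07675930687405165), np.float64(0.0767593068741479)])
wM [323.6 216.2] [321.5 210.7] [ 19  15  20  26 228] [ 452.1 -243.6   52. ] (array([ 451.8, -242.4,   47.4]), [np.float64(0.3777921834540034), np.float64(0.3777921834540249)])
pM 4.7333 [642.4449886    6.12128724 220.10770588] [322.42534094 114.17825544]
pL 5.2667 [629.67513256 104.871861   220.42984686] [323.01206462 113.08074906]
pS 5.7833 [624.06645776 199.72925483 219.83505188] [323.39274875 113.33952226]
```

View pics/p3.png

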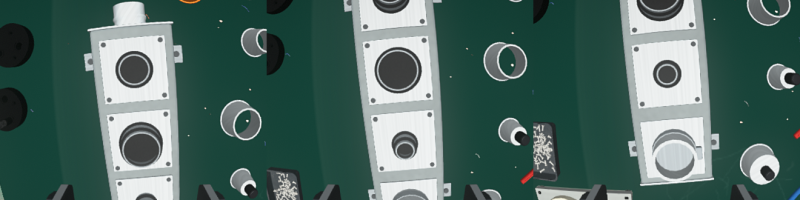

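Each overhead port shot has its spigot centred near full-frame (322,113): M (135,69), L (398,70) and S (667,74) in the montage. The same ports also show obliquely in the neighbouring shots.

```bash
cat > m2.py <<'E'
from h import *
np.set_printoptions(precision=1,suppress=True)
def ell(n,X,r,lo,hi):
    "flood region of the dark disc at predicted point -> ellipse centre"
    f=np.load(n+".npz");s=wproj(X,f["pos"],f["rot"]).astype(int);p=f["p"].max(2)
    u,v=s;r=min(r,v-1);w=cv2.GaussianBlur(p[v-r:v+r+1,u-r:u+r+1],(3,3),0)
    return f,s,w,r
def disc(n,X,r,th):
    f,s,w,r=ell(n,X,r,0,0)
    nn,l,st,c=cv2.connectedComponentsWithStats((w<th).astype(np.uint8),connectivity=4)
    k=l[r,r]
    if k==0: k=min((i for i in range(1,nn) if st[i,4]>20),key=lambda i:np.hypot(*(c[i]-r)))
    cs,_=cv2.findContours((l==k).astype(np.uint8),0,2);h=cv2.convexHull(max(cs,key=len));e=cv2.fitEllipse(h)
    return np.array(e[0])+s-r,e[1],wray(np.array(e[0])+s-r,f["pos"],f["rot"])
if __name__=="__main__":
  for q,X,o in (("pM",(643,-76,98),"pL"),("pL",(630,22,98),"pM"),("pS",(624,117,98),"pL")):
    for th in (75,150):
        a=disc(q,X,45,th);b=disc(o,X,45,th)
        print(q,th,a[0],a[1],b[0],b[1],plane(a[2],98),plane(a[2],70),plane(b[2],98),cross([a[2],b[2]]))
  for n,X in (("wL",(457.8,271.7,52)),("wS",(434.8,118.8,52)),("wM",(450.4,-238.8,52))):
    a=disc(n,X,22,50);print(n,a[0],a[1],plane(a[2],52))
  a=[cv2.resize(ell(n,X,30,0,0)[2],(260,260)) for n,X in (("wL",(457.8,271.7,52)),("wS",(434.8,118.8,52)),("wM",(450.4,-238.8,52)))]
  b=[cv2.resize(ell(n,X,45,0,0)[2],(260,260)) for n,X in (("pM",(643,-76,98)),("pL",(643,-76,98)),("pL",(624,117,98)))]
  cv2.imwrite("pics/crops.png",np.vstack([np.hstack(a),np.hstack(b)]))
E
python3 m2.py
```

```text
Traceback (most recent call last):
  File "m2.py", line 18, in <module>
    a=disc(q,X,45,th);b=disc(o,X,45,th)
                        ~~~~^^^^^^^^^^^
  File "m2.py", line 9, in disc
    f,s,w,r=ell(n,X,r,0,0)
            ~~~^^^^^^^^^^^
  File "m2.py", line 6, in ell
    u,v=s;r=min(r,v-1);w=cv2.GaussianBlur(p[v-r:v+r+1,u-r:u+r+1],(3,3),0)
                         ~~~~~~~~~~~~~~~~^^^^^^^^^^^^^^^^^^^^^^^^^^^^^^^^
cv2.error: OpenCV(4.12.0) /io/opencv/modules/imgproc/src/smooth.dispatch.cpp:618: error: (-215:Assertion failed) !_src.empty() in function 'GaussianBlur'
```

```bash
sed -i 's/"pL"),("pL",(630,22,98),"pM")/"pM"),("pL",(630,22,98),"pM")/; s/("pL",(643,-76,98)),("pL",(624/("pM",(630,22,98)),("pL",(624/' m2.py; python3 m2.py
```

```text
pM 75 [320.8 114.4] (43.15635299682617, 43.916015625) [320.8 114.4] (43.15635299682617, 43.916015625) [644.1 -75.8  98. ] [644.3 -75.7  70. ] [644.1 -75.8  98. ] (array([642.4, -76.8, 361.7]), [np.float64(4.5314814028803106e-14), np.float64(4.5314814028803106e-14)])
pM 150 [320.9 114.5] (45.842586517333984, 46.82347869873047) [320.9 114.5] (45.842586517333984, 46.82347869873047) [644.1 -75.8  98. ] [644.2 -75.7  70. ] [644.1 -75.8  98. ] (array([642.4, -76.8, 368.1]), [np.float64(1.35816302570821e-14), np.float64(1.35816302570821e-14)])
pL 75 [315.7 115.5] (59.97914505004883, 61.14063262939453) [332.8 246.9] (51.390079498291016, 55.86896896362305) [635.1  23.7  98. ] [635.7  23.9  70. ] [635.4  22.5  98. ] (array([635.2,  23.7,  94.7]), [np.float64(0.07808478198391124), np.float64(0.07808478198371499)])
pL 150 [315.8 115.6] (62.653411865234375, 63.85490036010742) [333.  247.1] (54.59143829345703, 58.663448333740234) [635.1  23.8  98. ] [635.6  24.   70. ] [635.3  22.7  98. ] (array([635.2,  23.8,  94.9]), [np.float64(0.04359772287516754), np.float64(0.04359772287516293)])
pS 75 [320.
[... 379 characters left out ...]
626.2 123.4  98. ] [626.4 124.1  70. ] [626.4 122.8  98. ] (array([626.3, 123.4,  96.4]), [np.float64(0.10216512651735393), np.float64(0.10216512651717607)])
wL [317. 213.] (14.813862800598145, 16.442052841186523) [460.6 271.6  52. ]
wS [316.2 213.7] (18.741182327270508, 20.567169189453125) [436.6 118.7  52. ]Traceback (most recent call last):
  File "m2.py", line 21, in <module>
    a=disc(n,X,22,50);print(n,a[0],a[1],plane(a[2],52))
  File "m2.py", line 12, in disc
    if k==0: k=min((i for i in range(1,nn) if st[i,4]>20),key=lambda i:np.hypot(*(c[i]-r)))
               ~~~^^^^^^^^^^^^^^^^^^^^^^^^^^^^^^^^^^^^^^^^^^^^^^^^^^^^^^^^^^^^^^^^^^^^^^^^^
ValueError: min() iterable argument is empty
```

The ports check out: M (644.1,-75.8), L (635.1,23.8) and S (626.3,123.4). Spacing is 100 mm and the tops are about 96 mm up. Next I'll take an overhead wrist shot of each knob.

```bash
sed -i '/^  for n,X in (("wL"/,$d' m2.py; cat > m3.py <<'E'
from h import *
from m2 import disc
np.set_printoptions(precision=1,suppress=True)
C=dict(S=(436,119,63),L=(459,272,63),M=(451,-241,63))
if __name__=="__main__":
  cr=[]
  for n,X in C.items():
    bot.reach((X[0],X[1]+83,200),RV);im,d,st=shot("o"+n)
    s=wproj(X,st["tcp_pos"],st["ee_rot"]).astype(int);cr.append(cv2.resize(im[s[1]-45:s[1]+46,s[0]-45:s[0]+46],(260,260))[:,:,::-1])
    g=np.load("w"+n+".npz");s=wproj((*X[:2],52),g["pos"],g["rot"]).astype(int);cr.append(cv2.resize(g["p"][s[1]-45:s[1]+46,s[0]-45:s[0]+46],(260,260))[:,:,::-1])
    try:
        a=disc("o"+n,X,40,110);print(n,st["t"],a[0],a[1],plane(a[2],63));b=disc("w"+n,(*X[:2],52),25,110);print(b[0],b[1],plane(b[2],63),cross([a[2],b[2]]))
    except Exception as e: print(n,e)
  cv2.imwrite("pics/crops.png",np.vstack([np.hstack(cr[::2]),np.hstack(cr[1::2])]))
E
python3 m3.py
```

```text
S 6.6167 [324.1 115.2] (22.6863956451416, 23.205595016479492) [437.  120.8  63. ]
[305.8 216.4] (51.853824615478516, 93.66059875488281) [444.8 117.9  63. ] (array([441. , 120.1,  57.6]), [np.float64(4.057864424406491), np.float64(4.057864424406414)])
L 7.3333 [321.2 118. ] (22.234228134155273, 22.43121337890625) [461.1 276.1  63. ]
[316.6 217.6] (21.595233917236328, 26.57445526123047) [460.7 272.5  63. ] (array([461.1, 276.3,  50. ]), [np.float64(0.05725908740102235), np.float64(0.05725908740107747)])
M OpenCV(4.12.0) /io/opencv/modules/imgproc/src/shapedescr.cpp:361: error: (-201:Incorrect size of input array) There should be at least 5 points to fit the ellipse in function 'fitEllipseNoDirect'
```

View pics/crops.png

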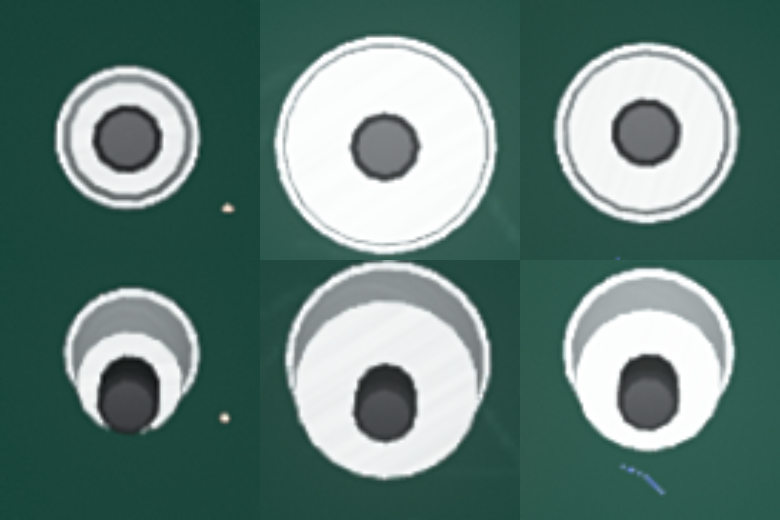

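The overhead crops show each knob centred: S (437,120.8), L (461,276.1) and M about (452,-240). The large cap's knob mid-height crosses at z = 50, where 51 is expected. I'll do the medium cap first.

```bash
cat > act.py <<'E'
from h import *
np.set_printoptions(precision=1,suppress=True)
P=dict(M=(644.1,-75.8),L=(635.1,23.8),S=(626.3,123.4))
def S(m): s=bot.get_state();print(m,round(s["t"],1),s["tcp_pos"],"w",round(s["width"],1),"F",s["force"]);return s
def pick(c):
    x,y=c;bot.ungrasp();bot.reach((x,y,110),RV);print(bot.movel((x,y,43.5),RV,v=60,f_stop=8))
    S("down");bot.grab(50);S("grab")
    bot.movel((x,y,220));S("lift")
def place(k):
    x,y=P[k];bot.movel((x,y,220),RV,v=250);bot.movel((x,y,150),v=150);S("above")
    shot("h"+k)
    print(bot.movel((x,y,117),v=40,f_stop=15));S("on")
    bot.ungrasp();bot.movel((x,y,160));bot.grab(30)
def press(k):
    x,y=P[k];bot.movel((x,y,142),v=100);bot.pause(.2);print(bot.movel((x,y,122),v=15,f_stop=28));S("pressed")
    bot.movel((x,y,200))
E
python3 - <<'E'
from act import *
from m2 import disc
for th in (95,120,130):
  try:
    a=disc("oM",(451,-241,63),25,th);b=disc("wM",(451,-241,52),20,th);print(a[0],a[1],plane(a[2],63),cross([a[2],b[2]]));break
  except Exception as e: print(th,str(e)[:40])
pick((452,-240))
E
```

```text
[322.7 113. ] (22.02060890197754, 22.5324764251709) [ 452.1 -240.4   63. ] (array([ 452.2, -240.4,   50.3]), [np.float64(0.042259125907318486), np.float64(0.04225912590732902)])
False
down 11.3 [ 452.5 -239.9   44.1] w 85.3 F [-0.4  0.2 -0.4]
grab 11.9 [ 452.2 -240.    43.8] w 17.0 F [-0.3  0.6  2.7]
lift 13.3 [ 451.3 -239.9  218.8] w 17.0 F [-0.5 -0.9 -0.9]
```

```bash
python3 - <<'E'
from act import *
place("M"); S("rel"); press("M"); shot("aM")
a=[np.load(n+".npz")["p"][:,:,::-1] for n in("hM","aM")]
cv2.imwrite("pics/M1.png",cv2.resize(np.hstack(a),(800,300),interpolation=cv2.INTER_AREA))
E
```

```text
above 15.1 [644.5 -76.3 151. ] w 17.0 F [-0.1  0.1  0.6]
False
on 16.1 [644.2 -75.7 117.1] w 17.0 F [ 0.8  1.3 -1.1]
rel 17.9 [644.1 -75.8 160. ] w -0.1 F [0.2 0.1 0.8]
False
pressed 20.0 [647.2 -78.  127.9] w 0.2 F [-2.2 -4.4 16.9]
```

View pics/M1.png

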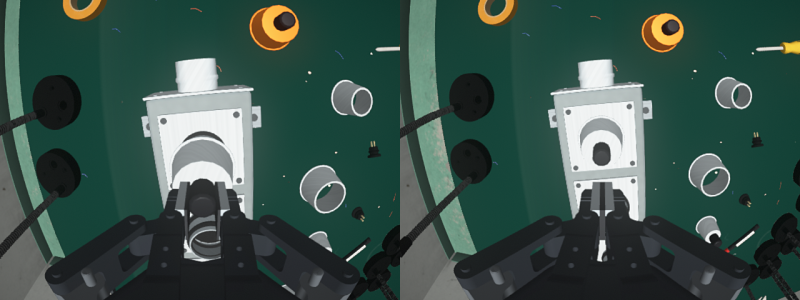

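The medium cap is on its port (right image, full-frame about (320,240)). The tip stopped at z = 127.9 under 17 N, with 127 being home. I'll measure it from overhead and press once more.

```bash
cat >> act.py <<'E'
from m2 import disc
def over(k):
    x,y=P[k];bot.movel((x,y+83,240));shot("v"+k)
    for th in(95,110,130):
        try: a=disc("v"+k,(x,y,127),25,th);break
        except Exception: a=None
    if a:
        print("knob",a[0],a[1],plane(a[2],127));return plane(a[2],127)[:2]
def press2(k,c,z=117,f=30):
    bot.movel((*c,142),v=120);bot.pause(.2);print(bot.movel((*c,z),v=15,f_stop=f));bot.pause(.3);S("pressed");bot.movel((*c,200))
E
python3 - <<'E'
from act import *
c=over("M"); press2("M",c if c is not None else P["M"])
E
```

```text
knob [323.  115.7] (24.697694778442383, 25.011993408203125) [643.8 -74.1 127. ]
True
pressed 24.5 [644.8 -76.2 127.6] w -0.2 F [-2.3  0.1  6.2]
```

The medium cap is home: z held at 127.6 with a 30 N stop. On to the large cap.

```bash
python3 - <<'E'
from act import *
bot.movel((500,100,220),v=250);pick((461.1,276.1))
if bot.get_state()["width"]>12:
    place("L");c=over("L");press2("L",c if c is not None else P["L"])
E
```

```text
False
down 29.1 [461.4 276.4  43.9] w 85.3 F [-0.3  0.2 -1.1]
grab 29.7 [461.1 276.1  43.7] w 17.1 F [-0.8 -0.1  1.8]
lift 31.1 [460.6 275.7 218.9] w 16.7 F [ 0.5  0.1 -0.9]
above 33.0 [635.7  24.3 150.9] w 16.9 F [ 0.1 -0.2 -0. ]
False
on 34.1 [635.2  23.8 117.1] w 16.9 F [-0.3 -0.4 -1.8]
knob [322.7 108.9] (25.636354446411133, 26.342803955078125) [634.7  20.7 127. ]
True
pressed 39.9 [637.   22.7 128.6] w -0.3 F [-1.9  1.1  5.5]
```

```bash
python3 - <<'E'
from act import *
over("L");press2("L",P["L"]);over("L")
bot.movel((500,130,220),v=250);pick((437,120.8))
if bot.get_state()["width"]>12:
    place("S");c=over("S");press2("S",P["S"]);over("S")
E
```

```text
knob [321.9 111.1] (24.528776168823242, 25.04785919189453) [636.4  22.3 127. ]
True
pressed 44.2 [635.2  24.5 128.3] w -0.2 F [-2.2  0.8  5.7]
knob [322.3 111.9] (24.274953842163086, 24.984025955200195) [636.4  22.9 127. ]
False
down 49.0 [437.3 121.   43.9] w 85.4 F [ 0.5 -0.8  0.3]
grab 49.6 [437.1 120.9  43.7] w 16.9 F [-1.5  0.4  2.4]
lift 50.9 [436.4 120.5 219. ] w 17.3 F [ 0.3  0.1 -0.1]
above 52.5 [626.6 123.6 151.3] w 16.8 F [-0.1 -0.3 -1.3]
False
on 53.5 [626.4 123.4 117.2] w 17.1 F [-0.4  0.  -0.9]
knob [321.3 114.4] (25.174535751342773, 25.648298263549805) [627.  123.9 127. ]
True
pressed 59.3 [627.2 123.  127.9] w -0.3 F [-1.2  0.8  4.5]
knob [321.6 113.7] (24.266191482543945, 24.74798011779785) [627.5 123.4 127. ]
```

```bash
python3 - <<'E'
from act import *
over("M")
press2("L",(635.1,23.8),z=114,f=36);over("L")
bot.movel((560,200,350),v=250)
p,_=bot.read_camera("side");print(bot.get_state()["t"])
q,_=bot.read_camera("top")
a=cv2.resize(p[170:300,270:430,::-1],None,fx=4,fy=4,interpolation=3)
cv2.imwrite("pics/fin.png",a);cv2.imwrite("pics/fint.png",q[:,:,::-1])
E
```

```text
knob [323.9 111.8] (24.3270320892334, 24.817615509033203) [644.5 -76.  127. ]
True
pressed 65.0 [635.   24.3 128.1] w 0.1 F [-2.4  0.4  5.1]
knob [322.3 113.1] (24.226423263549805, 24.92359161376953) [636.1  23.3 127. ]
67.3583
```

View pics/fin.png

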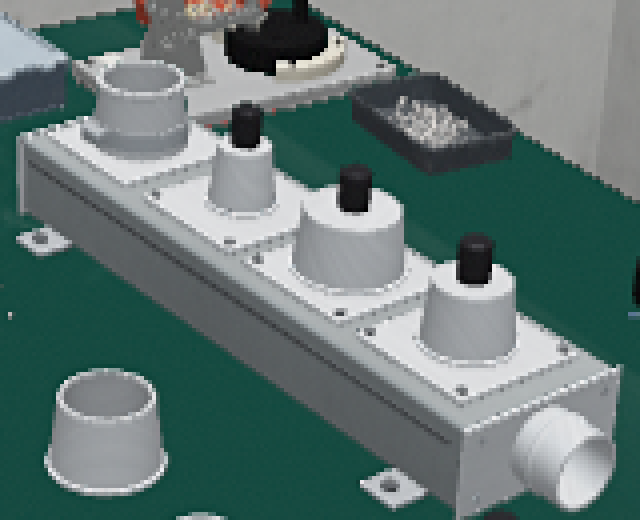

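The side crop shows all three caps sitting flat on their flanges: S (245,165), L (352,240) and M (470,300). The cuff is undisturbed. Pressed tip heights of 127.6 to 128.1 agree with a home position of 127, and the knobs are within about 1.2 mm of the port axes.

```bash
python3 -c "
from bench import bot
print(bot.hand_in())"
```

```text
the job is handed in; nothing more can be done
None
```

I fitted the small, medium and large caps to their matching ports, pressed them home and handed in at about 67 s; the final images show all three seated, the hose cuffs were not touched, and the hand-in returned no verdict.

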